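# Fetch a bush from the crowded dispenser

### The arm

A 6-joint arm with a two-finger parallel gripper is mounted at the origin on the work surface. World frame = base frame: x ahead of the robot, y to its left, z up, the work surface at z = 0. Lengths are in mm, angles in rad, forces in N, time in s.
With the tool pointing down it reaches from about 400 to 925 mm from the base axis. Payload 12.5 kg.
Tool frame: the origin (TCP) lies at the very end of the fingers, on their centre line; the grasp point (between the pads) lies 19 mm behind it; z points along the fingers, y is the line along which they close (so a half turn about z gives the same grasp; the last joint's range is limited). The gripper opens to 95 mm and grips with 3 to 60 N. Pads are 20 mm wide; open, the fingers measure 119 mm over their backs; the gripper's body (75 mm by 180 mm) begins 59 mm behind the grasp point.
Start: joints at [-1.279, 0.491, 1.559, -0, 1.092, -0.106], TCP at [242.143, -576.206, 214.661] pointing down, gripper open.
Joint ranges: [-3.1, 3.1], [-0.84, 2.19], [0.05, 2.79], [-1.13, 4.28], [0.06, 2.93], [-2.69, 2.69]. Speed limits (rad/s): [2.22, 2.22, 2.79, 3.14, 3.14, 3.14].

### API

Orientations are given as [roll, pitch, yaw] about the fixed x, y, z axes, in that order (R = Rz(yaw) Ry(pitch) Rx(roll)).
In Python, from cell import state, read_camera, camera_info, job_done gives the robot as it stands.
- The arm moves only by the shell command python3 -m handwheel 'ROWS'. ROWS is a JSON list of rows, 1 to 5 of them, each of 5 numbers: dx, dy, dz in mm, then a turn about the tool's z in rad, then the opening from 0.0 (shut) to 1.0 (fully open); each row is the pose to reach, as a shift and turn from the pose commanded when the command began, along the tool's axes at that moment; what a row does not reach only later rows make up. A row lasts 1/12 s, in which the tool goes at most 41.7 mm and 0.125 rad, less where a joint would pass 70% of its speed; a pose out of reach is approached as far as the arm can. The fingers move at their own pace and stop on an object; the grip force is fixed at half the most. Time passes only in rows, so rows that do not move let the fingers close. It prints the time, the measured TCP pose, the force, the opening and the grip force at its end.
- state(): the state, without advancing time (a new reading comes with each control period).
- read_camera(name): name is "scene" or "top" or "wrist"; returns (picture, depth): 384x512x3 uint8, red, green, blue; 384x512 float32, mm along the optical axis (not along the pixel's ray), 0 where there is no reading.
- camera_info(name): a dict with "vertical_fov" (degrees; the focal length in pixels is half the picture's height over the tangent of half this angle, whatever the lens; pixels are square), "cx", "cy" (the principal point, pixels), "dist_coeffs" ([k1, k2, p1, p2, k3] as OpenCV has them; the pictures are not rectified), "origin" and "attitude" of the camera in the world. Camera axes: x right, y down, z forward; pixel columns grow to the right and rows downward; lengths in mm; the calibration is good to about 2 mm. A picture is of the moment at which its call begins: read the wrist's pose just before it. camera_info takes no time and is no camera call; for the wrist camera it gives the pose at the moment of the call.
- job_done(): hands the job in; it is judged then, once.
The state is a dict: "t": time; "joints": joint angles; "qvel": joint speeds; "tau": joint torques, N m; "eef_pos": TCP position; "tcp_rot": TCP orientation; "ft_force": force on the tool from outside, world axes, zero at the start; "moment": the same for the moment, N m; "opening": opening from 0.0 (shut) to 1.0 (fully open); "grip_force": force on a finger pad.
Only numpy, scipy, OpenCV 4.12 (cv2) and the standard library are available. Lean on these libraries where they do the work, as an engineer would, in place of code of your own. Each camera call takes 0.05 s, during which the arm holds its last target. There are 200 camera calls.

### The job

Three fittings (a handwheel valve, a filter canister and a relief valve) stand crowded round the outlet of the sloped bush dispenser. Move all three out of the way onto the black rubber mat, then take the end bush off the dispenser's stop, so that the next one rolls down to the stop, and lay it in the wooden cradle of the job tray; then stand each fitting back upright on the dispenser's plate, on the same spot where it stood at the start. Do not tip the fittings over, and leave the pipe cap on the mat and the small flange in the tray where they are.

Things in the scene. Friction and masses are not known exactly. Their poses are not given: they have to be found in the camera images.
- handwheel_valve: dark steel valve standing upright, 113 mm tall, round foot 64 mm across, a short side stub at mid height (34 mm out from the axis along its x), and on top a steel handwheel: a disc 50 mm across, from 99 to 111 mm above the foot, with free space round the thin stem below it; grip the wheel across its rim. 0.4 to 0.7 kg. Origin: centre of the foot's underside, z up.
- filter_canister: blue painted cylinder 60 mm across and 82 mm tall with a bare steel neck 28 mm across on top, up to 125 mm above the foot; grip the neck near its top. 0.35 to 0.65 kg. Origin: centre of the underside, z up.
- relief_valve: bright steel valve standing upright, 131 mm tall: round foot flange 64 mm across with small bolts, belly, and a slim round bonnet 33 mm across from 66 to 120 mm above the foot with a tapered tip above that; grip the bonnet. 0.4 to 0.8 kg. Origin: centre of the foot's underside, z up.
- bush_end: brass bush, a cylinder 36 mm across and 50 mm long, the lowest of three alike in the dispenser, lying crosswise against the stop. Grip it by its two flat ends from above. 0.22 kg. Origin: its centre; its y axis is the cylinder's axis (x and z turn as it rolls).
- bush_next: the second brass bush, same size, touching the end one on the uphill side; rolls about 36 mm down to the stop by itself when the end one is lifted away (a third one follows it). Origin: its centre, y axis along the cylinder.
- dispenser: fixed white plate, top at 6 mm, with a 36 mm wide rail track rising 10 deg to +x. Origin: table level under the stopped bush, whose centre is at z 56 mm; y along the bush. Stop 36 mm wide, 60 mm high, at x -24 to -15. Cheeks (64 mm overall) only from x = 26 on, to 90 mm high; its ends are free. Fittings stand on grey marks near (-72,0), (0,78), (0,-78) mm, any on any, up to 5 mm off.
- mat: fixed black rubber mat 220 x 200 mm (its x and y), 4 mm thick, the side area for the fittings, to the left or to the right of the dispenser. Origin: centre of its underside at table level. The pipe cap stands near the corner at about (+75, +65) mm in its frame, the other three quarters are free.
- job_tray: fixed grey tray, floor 4 mm, walls 16 mm high; beside the dispenser, across from the mat. Origin: table level under the cradle's middle; tray spans x -55 to 135, y -75 to 75 mm. Cradle: two plywood ribs along y, 30 mm long, 10 thick, tops at 22 mm, at x = -18 and 18; the bush lies between and on them along y, centre 34.5 mm above the table. The small flange lies near x = 90.
- pipe_cap: bystander: steel pipe cap, 42 mm across, 28 mm tall, on the mat. Origin: centre of its underside.
- small_flange: bystander: flat steel ring 56 mm across, 12 mm thick, lying in the job tray. Origin: centre of its underside.
Things that resemble listed ones, but are neither listed nor needed, are in the scene too. What is shaped like the bush_end but green or orange is not meant.

How it is judged (in metres and radians):
On the way, in this order (a step that is already met when the one before it is completed fails the run):
1. all three fittings stand upright on the mat together (x of handwheel_valve in the frame of mat between -0.11 and 0.11 m and y of handwheel_valve in the frame of mat between -0.1 and 0.1 m and z of each of handwheel_valve, filter_canister, relief_valve in the frame of mat below 0.01 m and angle between each of handwheel_valve, filter_canister, relief_valve's own z axis and vertical below 0.1 rad and x of filter_canister in the frame of mat between -0.11 and 0.11 m and y of filter_canister in the frame of mat between -0.1 and 0.1 m and x of relief_valve in the frame of mat between -0.11 and 0.11 m and y of relief_valve in the frame of mat between -0.1 and 0.1 m), for 0.2 s.
2. the end bush lies in the cradle and the next bush is at the stop (horizontal distance between bush_end and job_tray below 0.01 m and angle between the y axis of bush_end and the y axis of job_tray, either way round below 0.2 rad and z of bush_end in the frame of job_tray below 0.042 m and linear speed of each of bush_end, bush_next below 0.02 m/s and x of bush_next in the frame of dispenser between -0.008 and 0.008 m and y of bush_next in the frame of dispenser between -0.01 and 0.01 m and z of bush_next in the frame of dispenser below 0.064 m), for 0.2 s.
At the end, for the whole second after the job is handed in: End bush at rest down in the tray cradle (10 mm of its middle, 0.2 rad of the tray's y); next bush at rest at the stop (8 mm along, 10 mm across the track); each of the three fittings at rest, upright (0.1 rad), within 15 mm of where it stood at the start (all of step 2 and distance of each of handwheel_valve, filter_canister, relief_valve from where it was at the start of the episode below 0.015 m and angle between each of handwheel_valve, filter_canister, relief_valve's own z axis and vertical below 0.1 rad and linear speed of each of handwheel_valve, filter_canister, relief_valve below 0.02 m/s); the robot touches nothing.
It fails at once if a fitting is tipped over (more than 0.7 rad) (angle between any of handwheel_valve, filter_canister, relief_valve's own z axis and vertical above 0.7 rad).
It fails at once if the pipe cap or the small flange is moved by more than 20 mm (distance of any of pipe_cap, small_flange from where it was at the start of the episode above 0.02 m).
It also fails if it takes over 150 s, if anything falls off the work surface, if the arm or the gripper's body presses on something with over 40 N, if the wrist force passes 120 N, or if a joint passes its speed limit or range.

## Working session

There is one attempt and no reset: what is moved stays moved. The work goes in short steps, Python scripts to look and compute and a shell command to move; the robot and the scene stay as the last step left them, time stands still between calls to the robot, and variables do not carry over. Pictures are saved under pics/ and viewed, at most 14 in all, crops included, and the job is handed in when it is done.

```bash
ls; mkdir -p pics; cat > h.py <<'E'
import numpy as np, cv2
from scipy.spatial.transform import Rotation as R
from cell import state, read_camera, camera_info
def K(ci,h=384):
    f=h/2/np.tan(np.radians(ci["vertical_fov"])/2)
    return np.array([[f,0,ci["cx"]],[0,f,ci["cy"]],[0,0,1]])
def snap(name,fn=None):
    ci=camera_info(name); im,d=read_camera(name)
    if fn: cv2.imwrite("pics/"+fn,im[...,::-1])
    return ci,im,d
def rot(ci):
    a=np.array(ci["attitude"]); return a if a.shape==(3,3) else R.from_euler("xyz",a).as_matrix()
def rays(ci,px):
    u=cv2.undistortPoints(np.float64(px).reshape(-1,1,2),K(ci),np.array(ci["dist_coeffs"],float)).reshape(-1,2)
    return np.c_[u,np.ones(len(u))]@rot(ci).T
def onplane(ci,px,z):
    r=rays(ci,px); o=np.array(ci["origin"]); return o+r*((z-o[2])/r[:,2])[:,None]
def cloud(ci,d):
    v,u=np.mgrid[:384,:512]; r=rays(ci,np.c_[u.ravel(),v.ravel()])
    return (np.array(ci["origin"])+r*d.ravel()[:,None]).reshape(384,512,3)
def toolmove(target):
    s=state(); Rm=R.from_euler("xyz",s["tcp_rot"]).as_matrix()
    return Rm.T@(np.array(target)-np.array(s["eef_pos"]))
E
python3 - <<'E'
from h import *
s=state();print(s)
for n in ("scene","top","wrist"):
    ci,im,d=snap(n,n+"0.png"); print(n,ci,(d==0).mean())
    np.savez(f"pics/{n}0.npz",im=im,d=d)
a=[cv2.imread(f"pics/{n}0.png") for n in ("scene","top")]
E
```

```text
pics
{'t': 0.0, 'joints': array([-1.27859380e+00,  4.91563114e-01,  1.55946455e+00, -4.03880852e-06,
        1.09166334e+00, -1.05603235e-01]), 'qvel': array([-1.04946216e-03,  1.08076141e-03,  7.75961509e-05, -1.52625278e-03,
        1.85895679e-03, -2.54104438e-03]), 'tau': array([-2.70934024e-04, -6.12653947e+01, -2.58191621e+01,  6.91592158e-02,
        4.81527625e-02, -1.36040594e-04]), 'eef_pos': array([ 242.07091174, -575.95540838,  214.05433208]), 'tcp_rot': array([-3.14050005e+00, -1.12211424e-04,  3.97807569e-01]), 'ft_force': array([-0.00160181,  0.56436271,  0.14852316]), 'moment': array([-0.00610006,  0.00029859,  0.00996205]), 'grip_force': 0.0, 'opening': 1.0017527005554658}
scene {'vertical_fov': 47.906846700759566, 'cx': 256.61041649894105, 'cy': 191.6126937985705, 'dist_coeffs': array([-0.0033548,  0.       ,  0.       ,  0.       ,  0.       ]), 'origin': array([1126.85810518,  243.37217671,  941.07412465]), 'attitude': array([-2.58241907, -0.01145832,  1.97738349])} 0.0039825439453125
top {'vertical_fov': 45.41291774374317, 'cx': 257.84824877438496, 'cy': 187.56321443843277, 'dist_coeffs': array([-0.15276192,  0.        ,  0.        ,  0.        ,  0.        ]), 'origin': array([ 500.32330154,    8.06352185, 1316.79216201]), 'attitude': array([-3.062498  ,  0.02101326, -1.54927225])} 0.0040283203125
wrist {'vertical_fov': 69.1205802934692, 'cx': 257.58928281398096, 'cy': 194.88821151071915, 'dist_coeffs': array([-0.06022595,  0.        ,  0.        ,  0.        ,  0.        ]), 'origin': array([ 310.62100113, -547.66188022,  385.38736204]), 'attitude': array([ 2.87215013e+00,  8.56618198e-04, -1.17199552e+00])} 0.0040130615234375
```

View pics/scene0.png

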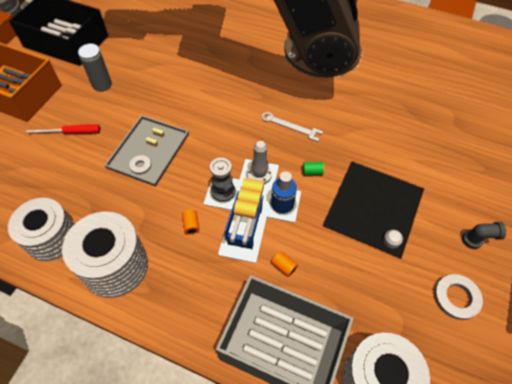

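View pics/top0.png

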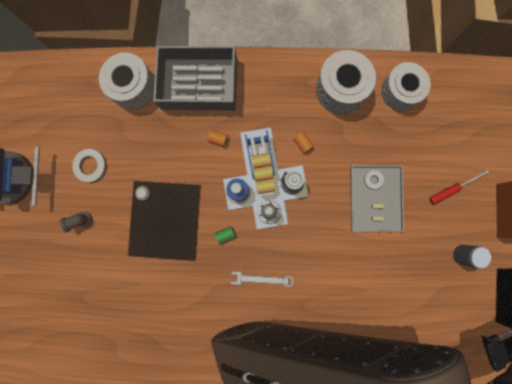

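Scene and top views: the dispenser has brass bushes (top, end bush about (265,186)). Handwheel valve is at top (293,181), canister at (237,190), relief valve at (268,211). Mat is on the left with the cap at (142,193); tray is on the right with the flange at (374,179) and ribs at (377,206) and (377,219).
Possible mix-ups for the end bush: green cylinder (225,235), orange ones (217,138) and (304,142), and the other brass bushes at (263,173) and (261,160). The end bush is the lowest one, next to the relief valve. For the fittings, the grey cylinders at (472,257) and (76,221) are decoys.

```bash
python3 - <<'E'
from h import *
ci=camera_info("top"); z=np.load("pics/top0.npz"); im,d=z["im"],z["d"]; hsv=cv2.cvtColor(im,cv2.COLOR_RGB2HSV)
P=cloud(ci,d)
def show(n,m,zp,roi):
    mm=np.zeros_like(m,np.uint8); x0,y0,x1,y1=roi; mm[y0:y1,x0:x1]=m[y0:y1,x0:x1]
    c=max(cv2.findContours(mm,0,2)[0],key=cv2.contourArea); r=cv2.minAreaRect(c)
    w=onplane(ci,cv2.boxPoints(r),zp); print(n,r,np.round(w[:,:2],0).tolist(),"mid",np.round(w.mean(0),1), "depth z",np.median(P[mm>0][:,2]))
V=hsv[...,2];S=hsv[...,1];H=hsv[...,0]
show("mat",V<45,4,(115,165,210,270))
show("tray",(S<60)&(V>80),16,(340,155,415,240))
show("bushes",(H>18)&(H<32)&(S>90)&(V>110),70,(245,150,280,193))
show("blue",(H>100)&(H<125)&(S>120),82,(220,170,250,210))
for n,(u,v) in dict(hw=(293,181),can=(237,187),rel=(268,209),cap=(142,193),fl=(374,179)).items(): print(n,P[v,u], P[v-2:v+3,u-2:u+3,2].max())
E
```

```text
mat ((172.0, 237.0), (0.0, 0.0), 0.0) [[456.0, 282.0], [456.0, 282.0], [456.0, 282.0], [456.0, 282.0]] mid [456.2 281.9   4. ] depth z 3.0443524712429735
tray ((376.5, 198.5), (65.0, 51.0), 90.0) [[670.0, -228.0], [673.0, -376.0], [487.0, -376.0], [485.0, -229.0]] mid [ 578.7 -302.4   16. ] depth z 5.012486869536133
bushes ((262.98077392578125, 171.9038543701172), (8.04076099395752, 17.650453567504883), 78.69007110595703) [[647.0, 49.0], [658.0, 2.0], [636.0, -3.0], [626.0, 44.0]] mid [641.8  23.3  70. ] depth z 79.12065133284307
blue ((238.51422119140625, 183.7544403076172), (18.015810012817383, 8.053424835205078), 17.35402488708496) [[603.0, 115.0], [624.0, 109.0], [611.0, 62.0], [590.0, 68.0]] mid [606.9  88.7  82. ] depth z 88.43268279425035
hw [613.66831667 -56.39545549 120.33825179] 120.54736715320973
can [594.13450513  89.1432257  131.36368434] 136.30781917185345
rel [538.52488923   7.58409709 138.10459212] 140.06562212584436
cap [579.44728243 367.01119743  32.42689323] 37.274982391369804
fl [ 634.89045056 -296.28136645    7.51007114] 11.17474189318773
```

```bash
cat >> h.py <<'E'
def go(x,y,z,yaw=None):
    s=state(); d=toolmove([x,y,z]); t=0 if yaw is None else (s["tcp_rot"][2]-yaw+np.pi/2)%np.pi-np.pi/2
    print("at",np.round(s["eef_pos"],1),np.round(s["tcp_rot"],3),"delta",np.round(d,1),"turn",round(t,3),"rows",np.ceil(np.linalg.norm(d)/41.7), "open",round(s["opening"],3),"grip",round(s["grip_force"],1),"t",round(s["t"],2))
if __name__=="__main__":
    import sys; go(*map(float,sys.argv[1:]))
E
python3 h.py 520 0 260 0.23; python3 -c "
from h import *
print(rot(camera_info('wrist')))"
```

```text
at [ 242.1 -576.   214.2] [-3.141 -0.     0.398] delta [ 479.4 -423.4  -45.4] turn 0.168 rows 16.0 open 1.001 grip 0.0 t 0.15
[[ 3.88313210e-01 -8.88202716e-01 -2.45578472e-01]
 [-9.21527197e-01 -3.74470069e-01 -1.02760847e-01]
 [-6.89324324e-04  2.66210635e-01 -9.63914634e-01]]
```

```bash
H="python3 -m handwheel"
$H '[[150,-132,-45,0,1],[150,-132,-45,0,1],[150,-132,-45,0,1],[150,-132,-45,0,1],[150,-132,-45,0,1]]'
$H '[[150,-132,0,0,1],[150,-132,0,0,1],[150,-132,0,0,1],[150,-132,0,0,1],[150,-132,0,0,1]]'
$H '[[150,-132,0,0,1],[150,-132,0,0,1],[150,-132,0,0,1],[150,-132,0,0,1],[150,-132,0,0,1]]'
python3 h.py 520 0 260 0.23
```

```text
t: 0.57
eef_pos: [329.7, -394.3, 260.0]
tcp_rot: [-3.141, -0.0, 0.397]
ft_force: [0.3, -0.3, 0.1]
opening: 0.998
grip_force: 0.0
t: 0.98
eef_pos: [417.0, -214.1, 259.7]
tcp_rot: [3.142, -0.0, 0.398]
ft_force: [0.3, -0.7, 0.6]
opening: 1.001
grip_force: 0.0
t: 1.4
eef_pos: [504.2, -34.1, 259.6]
tcp_rot: [-3.142, -0.0, 0.399]
ft_force: [-0.4, -1.2, 0.5]
opening: 0.997
grip_force: 0.0
at [504.2 -34.1 259.6] [-3.142 -0.     0.399] delta [ 27.8 -25.3  -0.4] turn 0.169 rows 1.0 open 0.997 grip 0.0 t 1.4
```

```bash
H="python3 -m handwheel"
$H '[[29,-27,0,0.1,1],[29,-27,0,0.168,1],[29,-27,0,0.168,1],[29,-27,0,0.168,1]]'
python3 h.py 520 0 260 0.23; python3 - <<'E'
from h import *
ci,im,d=snap("wrist","w1.png"); np.savez("pics/w1.npz",im=im,d=d,ci=ci)
E
```

```text
t: 1.73
eef_pos: [519.6, -0.6, 259.4]
tcp_rot: [3.142, 0.001, 0.233]
ft_force: [-0.4, -0.5, -1.2]
opening: 1.0
grip_force: 0.0
at [519.6  -0.6 259.4] [3.142e+00 1.000e-03 2.330e-01] delta [ 0.5 -0.5 -0.6] turn 0.003 rows 1.0 open 1.0 grip 0.0 t 1.73
```

View pics/w1.png

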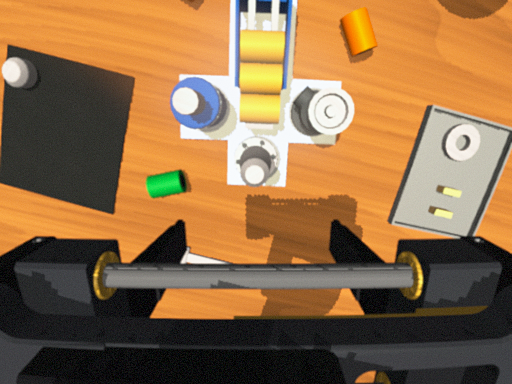

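The wrist view shows the dispenser square to the tool. The end bush is at (260,109) with the relief valve in front at (256,165), canister at (190,103), handwheel valve at (330,110). The tray ribs are at (450,191) and (441,213), the mat is on the left with its cap at (18,72), and the green decoy is at (165,183).

```bash
cat > m.py <<'E'
from h import *
def top(P,c,r,z0,z1,name):
    m=(np.hypot(P[...,0]-c[0],P[...,1]-c[1])<r)&(P[...,2]>z0)&(P[...,2]<z1); q=P[m]
    if len(q)<5: print(name,"few",len(q)); return
    ce,ra=cv2.minEnclosingCircle(np.float32(q[:,:2]))
    print(name,"n",len(q),"circle",np.round(ce,1),round(ra,1),"mean",np.round(q.mean(0),1),"zmax",round(np.percentile(q[:,2],98),1))
def rect(ci,m,zp,name):
    c=max(cv2.findContours(m.astype(np.uint8),0,1)[0],key=cv2.contourArea)[:,0,:]
    w=onplane(ci,c,zp)[:,:2]; r=cv2.minAreaRect(np.float32(w)); print(name,np.round(r[0],1),np.round(r[1],1),"deg",round(r[2],1))
E
python3 - <<'E'
from m import *
z=np.load("pics/w1.npz",allow_pickle=True); im,d,ci=z["im"],z["d"],z["ci"].item()
P=cloud(ci,d); hsv=cv2.cvtColor(im,cv2.COLOR_RGB2HSV);H,S,V=[hsv[...,i].astype(int) for i in range(3)]
U=lambda a,b,c,e:(np.mgrid[:384,:512][1]>a)&(np.mgrid[:384,:512][0]>b)&(np.mgrid[:384,:512][1]<c)&(np.mgrid[:384,:512][0]<e)
for n,(u,v) in dict(hw=(330,110),can=(184,101),rel=(253,172),bush=(260,109),b2=(260,77),plate=(200,133),mat=(60,150),tray=(420,200)).items(): print(n,np.round(P[v-1:v+2,u-1:u+2].reshape(-1,3).mean(0),1))
top(P,(613,-56),40,108,125,"hw wheel"); top(P,(594,89),40,118,140,"neck"); top(P,(594,89),45,70,92,"can shoulder"); top(P,(538,8),40,130,145,"rel tip"); top(P,(538,8),40,118,145,"rel top")
top(P,(538,8),50,12,26,"rel foot")
brass=(H>15)&(H<32)&(S>100)&(V>120)
rect(ci,brass&U(238,90,285,126),60,"bush end"); rect(ci,brass&U(238,62,285,94),66,"bush2")
rect(ci,brass&U(425,180,470,202),22,"rib+"); rect(ci,brass&U(425,203,470,222),22,"rib-")
rect(ci,(V<70)&U(0,40,140,220),4,"mat")
rect(ci,(S<70)&(V>60)&U(375,100,512,245),10,"tray")
rect(ci,(S<60)&(V>150)&U(170,70,350,195)&(P[...,2]<14),6,"plate")
top(P,(635,-296),45,9,18,"flange");top(P,(579,367),40,20,40,"cap")
E
```

```text
hw [618.7 -57.6 119.9]
can [591.5  85.3 164.8]
rel [536.8   8.  138.3]
bush [603.2  15.8  75.5]
b2 [638.5  24.3  81.1]
plate [551.4  94.7   7.7]
mat [476.7 307.    5. ]
tray [ 530.3 -270.2    5.2]
hw wheel n 1729 circle [618.1 -59. ] 25.3 mean [618.3 -59.  116.1] zmax 120.5
neck n 629 circle [592.2  92.6] 14.0 mean [592.1  91.5 131.3] zmax 133.5
can shoulder n 1405 circle [592.   92.6] 30.7 mean [592.6  87.6  88.4] zmax 90.6
rel tip n 550 circle [535.1   6.1] 15.0 mean [536.1   6.8 135.9] zmax 139.3
rel top n 695 circle [535.3   6.7] 16.3 mean [537.1   6.9 134.1] zmax 139.2
rel foot n 510 circle [535.2   6.4] 31.8 mean [546.    8.1  19.6] zmax 24.0
bush end [606.5  16.6] [38.2 51.1] deg 13.4
bush2 [639.4  23.7] [35. 53.] deg 13.5
rib+ [ 557.9 -285. ] [11.7  8.7] deg 85.0
rib- [ 525.9 -299.3] [ 8.  23.4] deg 21.4
mat [503.6 307.6] [197.5 216.3] deg 87.5
tray [ 578.5 -305.1] [193.7 159.9] deg 1.1
plate [575.4  11.9] [169.2 232.8] deg 10.9
flange n 943 circle [ 643.4 -295.7] 38.5 mean [ 637.9 -291.3   16.1] zmax 17.9
cap n 657 circle [580.2 370.2] 20.9 mean [580.3 364.8  29. ] zmax 33.8
```

```bash
python3 h.py 535.2 6.4 91 0.233
```

```text
at [519.6  -1.2 259.5] [3.142e+00 1.000e-03 2.320e-01] delta [ 17.1  -3.8 168.5] turn -0.001 rows 5.0 open 0.995 grip 0.0 t 1.78
```

```bash
H="python3 -m handwheel"
$H '[[17,-4,20,0,0.6],[17,-4,50,0,0.6],[17,-4,80,0,0.6],[17,-4,100,0,0.6]]'
$H '[[0,0,25,0,0.6],[0,0,50,0,0.6],[0,0,68.5,0,0.6],[0,0,68.5,0,0.6]]'
$H '[[0,0,0,0,0.2],[0,0,0,0,0.2],[0,0,0,0,0.2],[0,0,0,0,0.2],[0,0,0,0,0.2]]'
$H '[[0,0,0,0,0.2],[0,0,0,0,0.2]]'
python3 h.py 535.2 6.4 91 0.233
```

```text
t: 2.12
eef_pos: [534.5, 5.9, 157.5]
tcp_rot: [-3.141, 0.002, 0.23]
ft_force: [0.4, 0.4, 0.0]
opening: 0.776
grip_force: 0.0
t: 2.45
eef_pos: [533.7, 5.9, 88.2]
tcp_rot: [-3.14, 0.005, 0.23]
ft_force: [0.7, 0.1, 0.3]
opening: 0.607
grip_force: 0.0
t: 2.87
eef_pos: [535.9, 7.1, 92.2]
tcp_rot: [3.141, -0.002, 0.23]
ft_force: [-2.1, 0.1, 6.0]
opening: 0.34
grip_force: 30.0
t: 3.03
eef_pos: [535.9, 7.1, 92.2]
tcp_rot: [3.141, -0.002, 0.23]
ft_force: [-1.0, -0.5, 7.4]
opening: 0.341
grip_force: 30.0
at [535.9   7.1  92.2] [ 3.141e+00 -2.000e-03  2.300e-01] delta [-0.9  0.5  1.2] turn -0.003 rows 1.0 open 0.341 grip 30.0 t 3.03
```

```bash
H="python3 -m handwheel"
$H '[[0,0,-10,0,0.2],[0,0,-25,0,0.2],[0,0,-40,0,0.2],[0,0,-50,0,0.2],[0,0,-50,0,0.2]]'
python3 h.py 444 357 140 0.233
```

```text
t: 3.45
eef_pos: [536.2, 7.1, 143.2]
tcp_rot: [3.14, -0.003, 0.23]
ft_force: [-0.7, -0.6, -4.8]
opening: 0.341
grip_force: 30.0
at [536.2   7.1 143.2] [ 3.14e+00 -3.00e-03  2.30e-01] delta [ -10.  -361.7    2.8] turn -0.003 rows 9.0 open 0.341 grip 30.0 t 3.45
```

```bash
H="python3 -m handwheel"
$H '[[-3,-15,0,0,0.2],[-5,-40,0,0,0.2],[-5,-70,0,0,0.2],[-5,-100,0,0,0.2],[-5,-130,0,0,0.2]]'
$H '[[-2,-30,0,0,0.2],[-3,-60,0,0,0.2],[-5,-90,0,0,0.2],[-5,-120,0,0,0.2],[-5,-150,0,0,0.2]]'
$H '[[0,-25,0,0,0.2],[0,-45,0,0,0.2],[0,-65,0,0,0.2],[0,-78,0,0,0.2],[0,-82,0,0,0.2]]'
$H '[[0,0,15,0,0.2],[0,0,30,0,0.2],[0,0,42,0,0.2],[0,0,48,0,0.2],[0,0,48,0,0.2]]'
python3 h.py 444 357 90.2 0.233
```

```text
t: 3.87
eef_pos: [500.2, 133.6, 140.6]
tcp_rot: [-3.142, 0.001, 0.229]
ft_force: [0.7, 0.3, -5.8]
opening: 0.341
grip_force: 30.0
t: 4.28
eef_pos: [461.0, 278.7, 140.5]
tcp_rot: [3.141, 0.001, 0.23]
ft_force: [1.2, -0.7, -5.1]
opening: 0.342
grip_force: 30.0
t: 4.7
eef_pos: [442.6, 358.7, 140.5]
tcp_rot: [3.141, 0.001, 0.231]
ft_force: [-0.8, -1.1, -5.8]
opening: 0.337
grip_force: 30.0
t: 5.12
eef_pos: [443.0, 356.3, 91.7]
tcp_rot: [3.141, 0.003, 0.229]
ft_force: [-0.5, -0.1, -6.2]
opening: 0.334
grip_force: 30.0
at [443.  356.3  91.7] [3.141e+00 3.000e-03 2.290e-01] delta [ 1.1 -0.5  1.5] turn -0.004 rows 1.0 open 0.334 grip 30.0 t 5.12
```

```bash
H="python3 -m handwheel"
$H '[[0,0,1,0,0.2],[0,0,1.5,0,0.2],[0,0,1.5,0,0.2]]'
$H '[[0,0,1,0,0.2],[0,0,1,0,0.2],[0,0,1,0,0.2]]'
```

```text
t: 5.37
eef_pos: [443.6, 357.3, 92.2]
tcp_rot: [-3.141, -0.001, 0.23]
ft_force: [-0.5, -0.0, -5.5]
opening: 0.341
grip_force: 30.0
t: 5.62
eef_pos: [443.4, 357.3, 90.8]
tcp_rot: [-3.142, -0.0, 0.23]
ft_force: [0.9, 0.2, -4.9]
opening: 0.334
grip_force: 30.0
```

```bash
H="python3 -m handwheel"
$H '[[0,0,1,0,0.2],[0,0,1,0,0.2],[0,0,1,0,0.2]]'
$H '[[0,0,0.7,0,0.2],[0,0,0.7,0,0.2],[0,0,0.7,0,0.2]]'
```

```text
t: 5.87
eef_pos: [443.5, 357.4, 90.2]
tcp_rot: [-3.141, -0.001, 0.23]
ft_force: [-1.5, -1.1, 5.4]
opening: 0.343
grip_force: 30.0
t: 6.12
eef_pos: [443.5, 357.5, 90.2]
tcp_rot: [-3.141, -0.001, 0.23]
ft_force: [-4.3, -2.5, 13.3]
opening: 0.341
grip_force: 30.0
```

```bash
H="python3 -m handwheel"
$H '[[0,0,-0.7,0,0.6],[0,0,-0.7,0,0.6],[0,0,-0.7,0,0.6],[0,0,-0.7,0,0.6],[0,0,-0.7,0,0.6]]'
$H '[[0,0,-20,0,0.6],[0,0,-50,0,0.6],[0,0,-75,0,0.6],[0,0,-80,0,0.6],[0,0,-80,0,0.6]]'
python3 h.py 592.1 92.6 170 0.233
```

```text
t: 6.53
eef_pos: [443.4, 357.3, 89.4]
tcp_rot: [3.141, 0.0, 0.23]
ft_force: [0.8, -0.4, -0.7]
opening: 0.589
grip_force: 0.0
t: 6.95
eef_pos: [443.9, 357.7, 171.1]
tcp_rot: [-3.141, -0.003, 0.23]
ft_force: [-0.5, -0.1, 0.6]
opening: 0.598
grip_force: 0.0
at [443.9 357.7 171.1] [-3.141e+00 -3.000e-03  2.300e-01] delta [ 83.9 291.9   1.1] turn -0.003 rows 8.0 open 0.598 grip 0.0 t 6.95
```

```bash
H="python3 -m handwheel"
$H '[[11,38,0,0,0.6],[22,77,0,0,0.6],[33,115,0,0,0.6],[44,154,0,0,0.6],[55,190,0,0,0.6]]'
$H '[[11,35,0,0,0.6],[20,70,0,0,0.6],[29,102,0,0,0.6],[29,102,0,0,0.6]]'
$H '[[0,0,25,0,0.6],[0,0,50,0,0.6],[0,0,68,0,0.6],[0,0,72,0,0.6],[0,0,72,0,0.6]]'
python3 h.py 592.1 92.6 98 0.233
```

```text
t: 7.37
eef_pos: [540.3, 182.8, 168.1]
tcp_rot: [3.142, 0.002, 0.23]
ft_force: [0.6, 1.5, 0.9]
opening: 0.6
grip_force: 0.0
t: 7.7
eef_pos: [593.6, 87.4, 167.8]
tcp_rot: [3.141, 0.001, 0.226]
ft_force: [0.4, -0.1, 0.1]
opening: 0.601
grip_force: 0.0
t: 8.12
eef_pos: [590.6, 92.3, 95.6]
tcp_rot: [-3.141, 0.004, 0.23]
ft_force: [-0.3, -1.4, 0.2]
opening: 0.601
grip_force: 0.0
at [590.6  92.3  95.6] [-3.141  0.004  0.23 ] delta [ 1.5  0.1 -2.4] turn -0.003 rows 1.0 open 0.601 grip 0.0 t 8.12
```

```bash
H="python3 -m handwheel"
$H '[[1,0,-2,0,0.6],[1,0,-2,0,0.6],[1,0,-2,0,0.15],[1,0,-2,0,0.15],[1,0,-2,0,0.15]]'
$H '[[0,0,0,0,0.15],[0,0,0,0,0.15],[0,0,0,0,0.15],[0,0,0,0,0.15],[0,0,0,0,0.15]]'
python3 h.py 444 257 160
```

```text
t: 8.53
eef_pos: [592.8, 92.4, 100.3]
tcp_rot: [3.141, -0.001, 0.23]
ft_force: [-0.0, 0.4, 0.2]
opening: 0.444
grip_force: 0.0
t: 8.95
eef_pos: [592.6, 92.4, 99.7]
tcp_rot: [3.142, -0.0, 0.23]
ft_force: [0.3, 0.9, 2.1]
opening: 0.291
grip_force: 30.0
at [592.6  92.4  99.7] [ 3.142 -0.     0.23 ] delta [-107.2 -194.1  -60.3] turn 0 rows 6.0 open 0.291 grip 30.0 t 8.95
```

```bash
H="python3 -m handwheel"
$H '[[0,0,-10,0,0.15],[0,0,-25,0,0.15],[0,0,-40,0,0.15],[0,0,-50,0,0.15],[0,0,-50,0,0.15]]'
$H '[[-8,-14,0,0,0.15],[-21,-38,0,0,0.15],[-35,-64,0,0,0.15],[-49,-88,0,0,0.15],[-63,-113,0,0,0.15]]'
$H '[[-13,-25,0,0,0.15],[-26,-47,0,0,0.15],[-36,-65,0,0,0.15],[-43,-78,0,0,0.15],[-44,-81,0,0,0.15]]'
$H '[[0,0,15,0,0.15],[0,0,30,0,0.15],[0,0,42,0,0.15],[0,0,49,0,0.15],[0,0,49,0,0.15]]'
python3 h.py 444 257 97.7
```

```text
t: 9.37
eef_pos: [593.3, 92.3, 151.8]
tcp_rot: [3.141, -0.003, 0.23]
ft_force: [-0.1, -0.9, -4.4]
opening: 0.29
grip_force: 30.0
t: 9.78
eef_pos: [503.7, 188.8, 148.7]
tcp_rot: [3.142, 0.002, 0.229]
ft_force: [0.1, 0.8, -4.1]
opening: 0.29
grip_force: 30.0
t: 10.2
eef_pos: [441.8, 258.2, 149.0]
tcp_rot: [3.141, 0.002, 0.232]
ft_force: [-0.7, 0.4, -4.3]
opening: 0.287
grip_force: 30.0
t: 10.62
eef_pos: [443.6, 256.3, 99.0]
tcp_rot: [3.141, 0.003, 0.23]
ft_force: [0.0, -0.1, -5.1]
opening: 0.288
grip_force: 30.0
at [443.6 256.3  99. ] [3.141e+00 3.000e-03 2.300e-01] delta [ 0.5 -0.6  1.3] turn 0 rows 1.0 open 0.288 grip 30.0 t 10.62
```

```bash
H="python3 -m handwheel"
$H '[[0,0,1,0,0.15],[0,0,1.7,0,0.15],[0,0,1.7,0,0.15],[0,0,1.7,0,0.15]]'
$H '[[0,0,0.7,0,0.15],[0,0,0.7,0,0.15],[0,0,0.7,0,0.15]]'
```

```text
t: 10.95
eef_pos: [444.4, 256.9, 99.4]
tcp_rot: [-3.142, -0.001, 0.23]
ft_force: [-0.1, 1.1, -4.2]
opening: 0.286
grip_force: 30.0
t: 11.2
eef_pos: [444.3, 256.9, 98.3]
tcp_rot: [3.142, -0.0, 0.23]
ft_force: [-0.1, -0.7, -4.9]
opening: 0.292
grip_force: 30.0
```

```bash
H="python3 -m handwheel"
$H '[[0,0,0.8,0,0.15],[0,0,0.8,0,0.15],[0,0,0.8,0,0.15]]'
$H '[[0,0,0.6,0,0.15],[0,0,0.6,0,0.15],[0,0,0.6,0,0.15]]'
```

```text
t: 11.45
eef_pos: [444.4, 257.0, 97.7]
tcp_rot: [-3.142, -0.001, 0.23]
ft_force: [-1.1, 0.0, 1.8]
opening: 0.29
grip_force: 30.0
t: 11.7
eef_pos: [444.5, 257.1, 97.6]
tcp_rot: [-3.141, -0.001, 0.23]
ft_force: [-2.6, 0.6, 8.8]
opening: 0.289
grip_force: 30.0
```

```bash
H="python3 -m handwheel"
$H '[[0,0,-0.6,0,0.5],[0,0,-0.6,0,0.5],[0,0,-0.6,0,0.5],[0,0,-0.6,0,0.5],[0,0,-0.6,0,0.5]]'
$H '[[0,0,-20,0,0.5],[0,0,-50,0,0.5],[0,0,-75,0,0.5],[0,0,-80,0,0.5],[0,0,-80,0,0.5]]'
python3 h.py 618.1 -59 175 0.233
```

```text
t: 12.12
eef_pos: [444.2, 256.8, 97.3]
tcp_rot: [3.141, 0.0, 0.23]
ft_force: [0.8, 0.6, 0.2]
opening: 0.495
grip_force: 0.0
t: 12.53
eef_pos: [444.8, 257.1, 178.8]
tcp_rot: [-3.141, -0.003, 0.23]
ft_force: [0.3, -0.4, -0.2]
opening: 0.502
grip_force: 0.0
at [444.8 257.1 178.8] [-3.141e+00 -3.000e-03  2.300e-01] delta [ 96.7 347.3   4. ] turn -0.003 rows 9.0 open 0.502 grip 0.0 t 12.53
```

```bash
H="python3 -m handwheel"
$H '[[11,38,0,0,0.75],[22,77,0,0,0.75],[33,115,0,0,0.75],[44,154,0,0,0.75],[54,190,0,0,0.75]]'
$H '[[11,38,0,0,0.75],[22,77,0,0,0.75],[33,115,0,0,0.75],[43,155,0,0,0.75],[43,157,0,0,0.75]]'
$H '[[0,0,20,0,0.75],[0,0,45,0,0.75],[0,0,65,0,0.75],[0,0,72,0,0.75],[0,0,72,0,0.75]]'
python3 h.py 618.1 -59 92.5 0.233
```

```text
t: 12.95
eef_pos: [540.4, 82.1, 175.9]
tcp_rot: [-3.141, 0.002, 0.23]
ft_force: [-0.1, 0.6, 0.7]
opening: 0.74
grip_force: 0.0
t: 13.37
eef_pos: [619.7, -64.5, 175.3]
tcp_rot: [3.141, 0.001, 0.226]
ft_force: [-0.3, 0.2, 1.3]
opening: 0.752
grip_force: 0.0
t: 13.78
eef_pos: [616.5, -58.6, 102.7]
tcp_rot: [-3.14, 0.004, 0.23]
ft_force: [0.1, 0.3, 0.0]
opening: 0.749
grip_force: 0.0
at [616.5 -58.6 102.7] [-3.14   0.004  0.23 ] delta [ 1.5  0.8 10.2] turn -0.003 rows 1.0 open 0.749 grip 0.0 t 13.78
```

```bash
H="python3 -m handwheel"
$H '[[0,0,7,0,0.75],[0,0,12,0,0.75],[0,0,12,0,0.75],[0,0,12,0,0.35],[0,0,12,0,0.35]]'
$H '[[0,0,0,0,0.35],[0,0,0,0,0.35],[0,0,0,0,0.35],[0,0,0,0,0.35],[0,0,0,0,0.35]]'
$H '[[0,0,0,0,0.35],[0,0,0,0,0.35]]'
python3 h.py 564 252 200
```

```text
t: 14.2
eef_pos: [618.0, -58.9, 94.0]
tcp_rot: [3.141, -0.001, 0.23]
ft_force: [0.2, -0.1, -0.3]
opening: 0.661
grip_force: 0.0
t: 14.62
eef_pos: [617.9, -59.0, 93.8]
tcp_rot: [3.141, -0.001, 0.23]
ft_force: [-1.2, 0.7, 5.9]
opening: 0.521
grip_force: 30.0
t: 14.78
eef_pos: [617.9, -59.0, 93.8]
tcp_rot: [3.141, -0.001, 0.23]
ft_force: [-0.3, 0.1, 5.5]
opening: 0.517
grip_force: 30.0
at [617.9 -59.   93.8] [ 3.141e+00 -1.000e-03  2.300e-01] delta [  18.4 -315.  -106.3] turn 0 rows 8.0 open 0.517 grip 30.0 t 14.78
```

```bash
H="python3 -m handwheel"
$H '[[0,0,-10,0,0.35],[0,0,-30,0,0.35],[0,0,-55,0,0.35],[0,0,-80,0,0.35],[0,0,-105,0,0.35]]'
$H '[[1,-15,0,0,0.35],[3,-40,0,0,0.35],[5,-70,0,0,0.35],[7,-100,0,0,0.35],[8,-130,0,0,0.35]]'
$H '[[2,-28,0,0,0.35],[4,-54,0,0,0.35],[6,-80,0,0,0.35],[7,-104,0,0,0.35],[8,-128,0,0,0.35]]'
$H '[[0,-20,0,0,0.35],[1,-36,0,0,0.35],[1,-48,0,0,0.35],[1,-55,0,0,0.35],[1,-57,0,0,0.35]]'
$H '[[0,0,15,0,0.35],[0,0,40,0,0.35],[0,0,65,0,0.35],[0,0,80,0,0.35],[0,0,80,0,0.35]]'
python3 h.py 564 252 91.8
```

```text
t: 15.2
eef_pos: [617.1, -58.8, 199.2]
tcp_rot: [-3.141, 0.002, 0.23]
ft_force: [0.5, 0.4, -5.1]
opening: 0.522
grip_force: 30.0
t: 15.62
eef_pos: [594.7, 71.2, 197.4]
tcp_rot: [-3.141, 0.002, 0.229]
ft_force: [0.7, -0.3, -4.6]
opening: 0.517
grip_force: 30.0
t: 16.03
eef_pos: [573.1, 197.6, 197.3]
tcp_rot: [-3.142, 0.002, 0.23]
ft_force: [-0.5, -0.2, -4.8]
opening: 0.519
grip_force: 30.0
t: 16.45
eef_pos: [561.8, 252.6, 197.8]
tcp_rot: [3.142, 0.001, 0.231]
ft_force: [-0.4, 0.9, -6.0]
opening: 0.514
grip_force: 30.0
t: 16.87
eef_pos: [561.1, 250.3, 115.0]
tcp_rot: [3.141, 0.006, 0.229]
ft_force: [-1.3, 0.9, -4.9]
opening: 0.518
grip_force: 30.0
at [561.1 250.3 115. ] [3.141 0.006 0.229] delta [ 3.3 -1.  23.2] turn 0 rows 1.0 open 0.518 grip 30.0 t 16.87
```

```bash
H="python3 -m handwheel"
$H '[[0,0,10,0,0.35],[0,0,18,0,0.35],[0,0,24,0,0.35],[0,0,24,0,0.35],[0,0,24,0,0.35]]'
$H '[[0,0,0.8,0,0.35],[0,0,0.8,0,0.35],[0,0,0.8,0,0.35]]'
```

```text
t: 17.28
eef_pos: [562.6, 251.6, 94.5]
tcp_rot: [3.141, -0.0, 0.23]
ft_force: [0.8, -0.4, -5.4]
opening: 0.517
grip_force: 30.0
t: 17.53
eef_pos: [562.7, 251.7, 94.0]
tcp_rot: [3.142, -0.001, 0.23]
ft_force: [-0.2, -0.3, -5.1]
opening: 0.519
grip_force: 30.0
```

```bash
H="python3 -m handwheel"
$H '[[0,0,1,0,0.35],[0,0,1.7,0,0.35],[0,0,1.7,0,0.35],[0,0,1.7,0,0.35]]'
$H '[[0,0,0.7,0,0.35],[0,0,0.7,0,0.35],[0,0,0.7,0,0.35]]'
```

```text
t: 17.87
eef_pos: [562.5, 251.7, 91.9]
tcp_rot: [3.142, -0.0, 0.23]
ft_force: [-0.0, -0.3, -4.6]
opening: 0.516
grip_force: 30.0
t: 18.12
eef_pos: [562.7, 251.8, 91.9]
tcp_rot: [3.142, -0.001, 0.23]
ft_force: [-2.5, -0.3, 4.8]
opening: 0.515
grip_force: 30.0
```

```bash
H="python3 -m handwheel"
$H '[[0,0,-0.5,0,0.8],[0,0,-0.5,0,0.8],[0,0,-0.5,0,0.8],[0,0,-0.5,0,0.8],[0,0,-0.5,0,0.8]]'
$H '[[0,0,-20,0,0.8],[0,0,-50,0,0.8],[0,0,-80,0,0.8],[0,0,-110,0,0.8],[0,0,-110,0,0.8]]'
$H '[[-11,38,0,0,0.8],[-22,77,0,0,0.8],[-33,115,0,0,0.8],[-44,154,0,0,0.8],[-55,190,0,0,0.8]]'
$H '[[-3,30,0,0,0.8],[-5,55,0,0,0.8],[-5,60,0,0,0.8],[-5,60,0,0,0.8]]'
python3 h.py 530 0 200
python3 - <<'E'
from m import *
ci,im,d=snap("wrist","w2.png"); np.savez("pics/w2.npz",im=im,d=d,ci=ci)
c2,i2,d2=snap("scene","s2.png")
cv2.imwrite("pics/s2c.png",cv2.resize(i2[120:280,180:460,::-1],None,fx=2,fy=2))
E
```

```text
t: 18.53
eef_pos: [562.6, 251.7, 91.6]
tcp_rot: [3.142, -0.0, 0.23]
ft_force: [-0.4, -0.2, 0.4]
opening: 0.783
grip_force: 0.0
t: 18.95
eef_pos: [564.4, 252.4, 207.4]
tcp_rot: [-3.141, -0.008, 0.23]
ft_force: [1.0, 0.5, -0.2]
opening: 0.796
grip_force: 0.0
t: 19.37
eef_pos: [551.8, 52.3, 201.5]
tcp_rot: [3.141, -0.0, 0.23]
ft_force: [1.3, 0.0, -0.8]
opening: 0.8
grip_force: 0.0
t: 19.7
eef_pos: [561.2, -6.8, 201.4]
tcp_rot: [3.142, 0.0, 0.227]
ft_force: [0.2, 0.2, -0.5]
opening: 0.803
grip_force: 0.0
at [561.2  -6.8 201.4] [3.142 0.    0.227] delta [-28.9 -13.7   1.4] turn 0 rows 1.0 open 0.803 grip 0.0 t 19.7
```

View pics/w2.png

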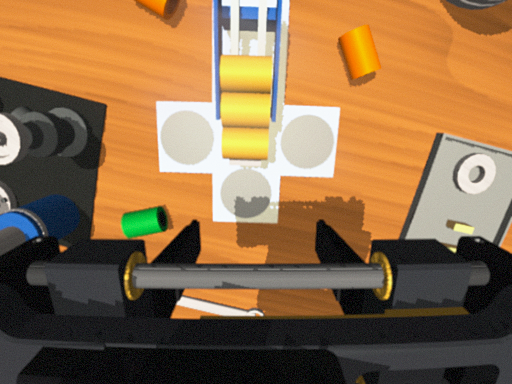

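View pics/s2c.png

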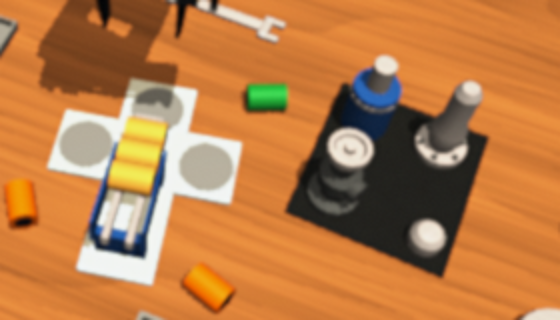

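The wrist view now shows the three empty grey marks and the brass end bush at about (246,143). The scene crop shows the canister, relief valve and handwheel valve upright on the mat, clear of the cap.

```bash
python3 - <<'E'
from m import *
z=np.load("pics/w2.npz",allow_pickle=True); im,d,ci=z["im"],z["d"],z["ci"].item()
P=cloud(ci,d); hsv=cv2.cvtColor(im,cv2.COLOR_RGB2HSV);H,S,V=[hsv[...,i].astype(int) for i in range(3)]
v,u=np.mgrid[:384,:512]
m=(H>15)&(H<32)&(S>100)&(V>100)&(u>215)&(u<280)&(v>50)&(v<165)&(P[...,2]>45)
q=P[m]; r=cv2.minAreaRect(np.float32(q[:,:2])); print("brass all",r)
a=np.radians(r[2] if abs(r[2])<45 else r[2]-90); X=np.array([np.cos(a),np.sin(a)]);Y=np.array([-X[1],X[0]])
s=q[:,:2]@X;t=q[:,:2]@Y
for b in np.arange(s.min(),s.max(),6):
    k=(s>=b)&(s<b+6)
    if k.sum()>5: print(round(b+3,1),"z",round(q[k,2].mean(),1),"t",np.round(np.percentile(t[k],[1,99]),1))
print("yaw",a,X,Y)
# marks / plate
pl=(S<70)&(V>60)&(v>95)&(v<225)&(u>150)&(u<345)&(P[...,2]<14)
g=pl&(V>110)&(V<195)
for n,c in dict(can=(185,137),hw=(307,140),rel=(245,192)).items():
    k=g&(np.hypot(u-c[0],v-c[1])<32); ce=P[k]; print(n,k.sum(),cv2.minEnclosingCircle(np.float32(ce[:,:2])),ce.mean(0))
E
```

```text
brass all ((639.9793090820312, 24.905731201171875), (108.99626159667969, 52.510318756103516), 11.830179214477539)
580.0 z 66.6 t [-131.7  -84.1]
586.0 z 72.2 t [-131.5  -83.2]
592.0 z 74.6 t [-131.3  -83.6]
598.0 z 74.7 t [-131.1  -83.6]
604.0 z 72.3 t [-132.1  -83.4]
610.0 z 66.8 t [-132.1  -83.9]
616.0 z 74.2 t [-131.6  -83.9]
622.0 z 100.5 t [-132.2  -83.3]
628.0 z 81.2 t [-132.   -82.6]
634.0 z 80.9 t [-131.8  -82.7]
640.0 z 78.4 t [-132.7  -83.4]
646.0 z 72.7 t [-132.   -83.4]
652.0 z 80.1 t [-132.2  -83.2]
658.0 z 85.5 t [-132.8  -80.8]
664.0 z 87.4 t [-132.6  -83.6]
670.0 z 86.9 t [-132.4  -83.7]
676.0 z 84.3 t [-132.3  -84.1]
682.0 z 78.4 t [-132.4  -80.8]
yaw 0.20647557839362948 [0.97875954 0.20501162] [-0.20501162  0.97875954]
can 0 ((0.0, 0.0), 0.0) [nan nan nan]
hw 0 ((0.0, 0.0), 0.0) [nan nan nan]
rel 658 ((514.8289184570312, -9.93433666229248), 27.803211212158203) [516.72732573  -7.24366715   7.68437819]<stdin>:17: RuntimeWarning: Mean of empty slice.
  ret = um.true_divide(
```

```bash
H="python3 -m handwheel"; python3 h.py 604.6 16.7 120 0.206
```

```text
at [560.8  -4.9 201.4] [-3.141  0.     0.23 ] delta [ 47.5 -11.   81.4] turn 0.024 rows 3.0 open 0.8 grip 0.0 t 19.8
```

```bash
H="python3 -m handwheel"
$H '[[20,-5,20,0.024,0.75],[40,-10,45,0.024,0.75],[47.5,-11,70,0.024,0.75],[47.5,-11,81,0.024,0.75],[47.5,-11,81,0.024,0.75]]'
$H '[[0,0,0,0,0.75],[0,0,0,0,0.75]]'
python3 h.py 604.6 16.7 38 0.206
```

```text
t: 20.22
eef_pos: [603.2, 17.5, 118.1]
tcp_rot: [-3.14, 0.005, 0.208]
ft_force: [-0.4, 1.2, -0.3]
opening: 0.753
grip_force: 0.0
t: 20.38
eef_pos: [604.8, 16.3, 122.1]
tcp_rot: [3.141, -0.001, 0.206]
ft_force: [0.2, 0.1, 0.6]
opening: 0.745
grip_force: 0.0
at [604.8  16.3 122.1] [ 3.141e+00 -1.000e-03  2.060e-01] delta [-0.3 -0.4 84.1] turn 0.0 rows 3.0 open 0.745 grip 0.0 t 20.38
```

```bash
H="python3 -m handwheel"
$H '[[0,0,20,0,0.75],[0,0,40,0,0.75],[0,0,60,0,0.75],[0,0,75,0,0.75],[0,0,83,0,0.75]]'
$H '[[0,0,0,0,0.75],[0,0,0,0,0.75]]'
$H '[[0,0,0,0,0.4],[0,0,0,0,0.4],[0,0,0,0,0.4],[0,0,0,0,0.4],[0,0,0,0,0.4]]'
$H '[[0,0,0,0,0.4],[0,0,0,0,0.4]]'
```

```text
t: 20.8
eef_pos: [604.6, 15.9, 37.7]
tcp_rot: [3.141, -0.0, 0.206]
ft_force: [0.2, -0.7, -0.6]
opening: 0.747
grip_force: 0.0
t: 20.97
eef_pos: [605.2, 16.0, 38.8]
tcp_rot: [3.141, -0.001, 0.206]
ft_force: [0.5, 0.8, 0.3]
opening: 0.75
grip_force: 0.0
t: 21.38
eef_pos: [604.9, 16.3, 38.4]
tcp_rot: [3.142, -0.001, 0.206]
ft_force: [-1.7, 2.0, 6.3]
opening: 0.524
grip_force: 30.0
t: 21.55
eef_pos: [604.9, 16.3, 38.4]
tcp_rot: [3.142, -0.001, 0.206]
ft_force: [-1.2, 1.4, 6.4]
opening: 0.523
grip_force: 30.0
```

```bash
H="python3 -m handwheel"
$H '[[0,0,-10,0,0.4],[0,0,-30,0,0.4],[0,0,-55,0,0.4],[0,0,-80,0,0.4],[0,0,-105,0,0.4]]'
$H '[[0,0,-20,0,0.4],[0,0,-40,0,0.4],[0,0,-40,0,0.4]]'
python3 h.py 470 -290 180 0
```

```text
t: 21.97
eef_pos: [604.5, 16.0, 144.2]
tcp_rot: [3.141, 0.001, 0.206]
ft_force: [-0.4, -0.4, -3.1]
opening: 0.526
grip_force: 30.0
t: 22.22
eef_pos: [606.0, 16.0, 187.0]
tcp_rot: [3.14, -0.006, 0.206]
ft_force: [1.1, 0.9, -1.6]
opening: 0.527
grip_force: 30.0
at [606.  16. 187.] [ 3.14  -0.006  0.206] delta [-195.7  271.7    6.4] turn 0.206 rows 9.0 open 0.527 grip 30.0 t 22.22
```

```bash
H="python3 -m handwheel"
$H '[[-15,20,0,0,0.4],[-35,49,0,0,0.4],[-58,80,0,0,0.4],[-80,111,0,0,0.4],[-102,142,0,0,0.4]]'
$H '[[-22,31,0,0,0.4],[-44,61,0,0,0.4],[-65,90,0,0,0.4],[-82,114,0,0,0.4],[-94,130,0,0,0.4]]'
$H '[[0,0,0,0.1,0.4],[0,0,0,0.206,0.4],[0,0,0,0.206,0.4],[0,0,0,0.206,0.4]]'
python3 h.py 470 -290 180 0
python3 - <<'E'
from m import *
ci,im,d=snap("wrist","w3.png"); np.savez("pics/w3.npz",im=im,d=d,ci=ci)
E
```

```text
t: 22.63
eef_pos: [532.6, -144.8, 181.9]
tcp_rot: [-3.141, 0.001, 0.207]
ft_force: [0.2, -0.3, -2.2]
opening: 0.524
grip_force: 30.0
t: 23.05
eef_pos: [466.9, -292.4, 182.0]
tcp_rot: [-3.141, 0.001, 0.204]
ft_force: [-0.1, -0.9, -2.9]
opening: 0.525
grip_force: 30.0
t: 23.38
eef_pos: [468.2, -290.0, 182.1]
tcp_rot: [-3.141, 0.001, 0.003]
ft_force: [0.5, -0.4, -2.4]
opening: 0.527
grip_force: 30.0
at [ 468.2 -290.   182.1] [-3.141e+00  1.000e-03  3.000e-03] delta [ 1.8 -0.   2.1] turn 0.003 rows 1.0 open 0.527 grip 30.0 t 23.38
```

View pics/w3.png

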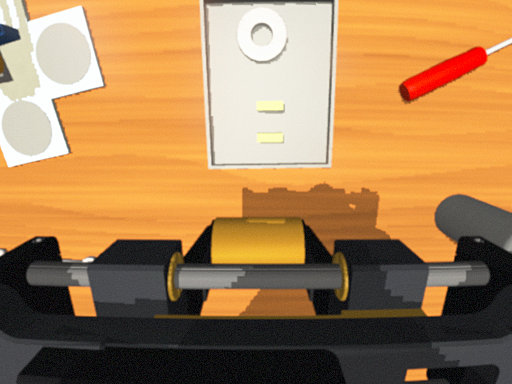

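The bush is held square at (258,240). The tray ribs are at (270,105) and (270,138), the flange is at (262,35) and undisturbed. The tray is nearly aligned with the tool.

```bash
python3 - <<'E'
from m import *
z=np.load("pics/w3.npz",allow_pickle=True); im,d,ci=z["im"],z["d"],z["ci"].item()
hsv=cv2.cvtColor(im,cv2.COLOR_RGB2HSV);H,S,V=[hsv[...,i].astype(int) for i in range(3)]; v,u=np.mgrid[:384,:512]
P=cloud(ci,d)
for n,b in dict(ribP=(245,96,300,118),ribM=(245,125,300,148)).items():
    m=(S>45)&(H>18)&(H<40)&(u>b[0])&(u<b[2])&(v>b[1])&(v<b[3]); print(n,m.sum(),"z",np.median(P[m][:,2]))
    c=max(cv2.findContours(m.astype(np.uint8),0,1)[0],key=cv2.contourArea); print(cv2.boundingRect(c))
    rect(ci,m,22,n)
m=(P[...,2]>11)&(P[...,2]<22)&(S<60)&(u>195)&(u<345)&(v<175)
print("wall", [np.round(onplane(ci,[p],16)[0],1).tolist() for p in [(212,167),(330,166),(204,2),(336,2)]])
E
```

```text
ribP 265 z 23.102156150863266
(257, 101, 27, 10)
ribP [ 556.6 -304.5] [ 9.9 29.7] deg 0.3
ribM 267 z 23.107601739084487
(257, 132, 27, 11)
ribM [ 521.1 -305. ] [11.5 30.5] deg 0.3
wall [[484.4, -234.8, 16.0], [486.3, -379.4, 16.0], [665.9, -231.8, 16.0], [667.0, -375.1, 16.0]]
```

```bash
H="python3 -m handwheel"
$H '[[20,4,0,0,0.4],[42,9,20,0,0.4],[62,13,50,0,0.4],[70,15,80,0,0.4],[70,15,105,0,0.4]]'
$H '[[0,0,18,0,0.4],[0,0,28,0,0.4],[0,0,34,0,0.4],[0,0,34,0,0.4]]'
$H '[[0,0,0,0,0.4],[0,0,0,0,0.4]]'
python3 h.py 538.9 -304.8 17 0.005
```

```text
t: 23.85
eef_pos: [539.9, -304.8, 75.5]
tcp_rot: [3.142, -0.0, 0.004]
ft_force: [-0.6, -0.0, -2.9]
opening: 0.524
grip_force: 30.0
t: 24.18
eef_pos: [538.3, -304.9, 43.0]
tcp_rot: [-3.141, 0.001, 0.001]
ft_force: [-0.9, 0.9, -1.6]
opening: 0.524
grip_force: 30.0
t: 24.35
eef_pos: [539.0, -305.6, 45.0]
tcp_rot: [3.14, -0.002, 0.0]
ft_force: [0.0, 0.2, -0.9]
opening: 0.525
grip_force: 30.0
at [ 539.  -305.6   45. ] [ 3.14e+00 -2.00e-03  0.00e+00] delta [-0.1 -0.8 28. ] turn -0.005 rows 1.0 open 0.525 grip 30.0 t 24.35
```

```bash
H="python3 -m handwheel"
$H '[[0,-0.8,10,0,0.4],[0,-0.8,19,0,0.4],[0,-0.8,25,0,0.4],[0,-0.8,26,0,0.4],[0,-0.8,26,0,0.4]]'
$H '[[0,0,1,0,0.4],[0,0,1,0,0.4],[0,0,1,0,0.4]]'
```

```text
t: 24.77
eef_pos: [538.6, -304.4, 17.3]
tcp_rot: [-3.141, 0.0, -0.0]
ft_force: [1.2, 0.6, -1.8]
opening: 0.523
grip_force: 30.0
t: 25.02
eef_pos: [538.7, -304.5, 17.0]
tcp_rot: [3.141, -0.001, -0.0]
ft_force: [1.7, 1.0, -0.4]
opening: 0.523
grip_force: 30.0
```

```bash
H="python3 -m handwheel"
$H '[[0,0,0.7,0,0.4],[0,0,0.7,0,0.4],[0,0,0.7,0,0.4]]'
$H '[[0,0,0,0,0.75],[0,0,0,0,0.75],[0,0,0,0,0.75],[0,0,0,0,0.75],[0,0,0,0,0.75]]'
$H '[[0,0,-20,0,0.75],[0,0,-50,0,0.75],[0,0,-80,0,0.75],[0,0,-120,0,0.75],[0,0,-160,0,0.75]]'
$H '[[-30,0,0,0,0.75],[-60,0,0,0,0.75],[-70,0,0,0,0.75],[-70,0,0,0,0.75]]'
python3 - <<'E'
from m import *
ci,im,d=snap("wrist","w4.png"); P=cloud(ci,d); hsv=cv2.cvtColor(im,cv2.COLOR_RGB2HSV);H,S,V=[hsv[...,i].astype(int) for i in range(3)]
m=(H>15)&(H<32)&(S>90)&(V>100)&(abs(P[...,0]-539)<40)&(abs(P[...,1]+305)<45)&(P[...,2]>26)
print(cv2.minAreaRect(np.float32(P[m][:,:2])),P[m].mean(0),P[m][:,2].max())
c2,i2,d2=snap("top","t4.png"); P=cloud(c2,d2); hsv=cv2.cvtColor(i2,cv2.COLOR_RGB2HSV);H,S,V=[hsv[...,i].astype(int) for i in range(3)]
m=(H>15)&(H<32)&(S>90)&(V>100)&(abs(P[...,0]-640)<90)&(abs(P[...,1]-22)<45)&(P[...,2]>45)
q=P[m]; print("dispenser bushes",cv2.minAreaRect(np.float32(q[:,:2])))
a=cv2.resize(im[...,::-1],(512,384)); b=i2[100:260,120:420,::-1]
cv2.imwrite("pics/c4.png",np.hstack([a[:260],cv2.resize(b,(288,154)).copy() if 0 else np.zeros((260,1,3),np.uint8)])); cv2.imwrite("pics/t4c.png",cv2.resize(b,None,fx=2.5,fy=2.5))
E
python3 h.py 470 -300 180 0.23
```

```text
t: 25.27
eef_pos: [538.9, -304.6, 16.5]
tcp_rot: [3.141, -0.001, -0.0]
ft_force: [2.3, 0.5, 4.8]
opening: 0.522
grip_force: 30.0
t: 25.68
eef_pos: [538.3, -304.4, 15.8]
tcp_rot: [-3.141, 0.0, -0.0]
ft_force: [-0.1, -0.0, -0.4]
opening: 0.741
grip_force: 0.0
t: 26.1
eef_pos: [538.0, -304.1, 177.2]
tcp_rot: [-3.141, 0.001, -0.0]
ft_force: [0.8, 0.1, 0.2]
opening: 0.749
grip_force: 0.0
t: 26.43
eef_pos: [466.8, -304.4, 176.4]
tcp_rot: [-3.141, 0.0, -0.002]
ft_force: [0.8, -1.0, 0.1]
opening: 0.751
grip_force: 0.0
((528.0314331054688, -304.74810791015625), (58.01529312133789, 74.74247741699219), 0.00162834906950593) [ 538.02720774 -304.91296353   95.8656902 ] 347.6330651924852
dispenser bushes ((622.5170288085938, 19.785537719726562), (69.1048583984375, 48.68894577026367), 12.797674179077148)
at [ 469.  -304.7  176.1] [ 3.141e+00 -0.000e+00 -1.000e-03] delta [ 1.  -4.7 -3.9] turn -0.231 rows 1.0 open 0.749 grip 0.0 t 26.53
```

View pics/t4c.png

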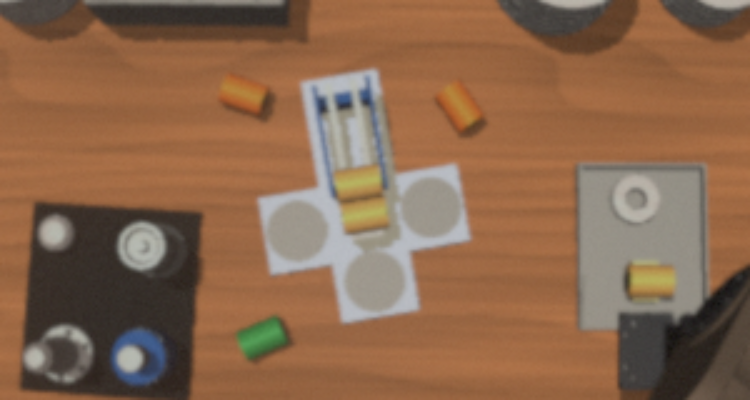

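The top crop shows the end bush in the cradle at (651,281), the remaining two bushes down at the stop at (365,215), and all three fittings upright on the mat. Next I return the fittings, starting with the handwheel valve.

```bash
H="python3 -m handwheel"
$H '[[0,0,-5,-0.12,0.8],[0,0,-10,-0.231,0.8],[0,0,-10,-0.231,0.8],[0,0,-10,-0.231,0.8]]'
python3 h.py 562.7 251.8 185 0.23
```

```text
t: 26.87
eef_pos: [469.4, -304.5, 185.7]
tcp_rot: [3.141, -0.0, 0.228]
ft_force: [0.7, 0.7, 0.5]
opening: 0.801
grip_force: 0.0
at [ 469.4 -304.5  185.7] [ 3.141 -0.     0.228] delta [ 216.6 -520.8    0.6] turn -0.002 rows 14.0 open 0.801 grip 0.0 t 26.87
```

```bash
H="python3 -m handwheel"
$H '[[14,-35,0,0,0.8],[29,-70,0,0,0.8],[44,-105,0,0,0.8],[58,-140,0,0,0.8],[73,-175,0,0,0.8]]'
$H '[[14,-35,0,0,0.8],[29,-70,0,0,0.8],[44,-105,0,0,0.8],[58,-140,0,0,0.8],[73,-175,0,0,0.8]]'
$H '[[14,-35,0,0,0.8],[29,-70,0,0,0.8],[44,-105,0,0,0.8],[58,-140,0,0,0.8],[70,-171,0,0,0.8]]'
$H '[[0,0,0,0,0.8],[0,0,0,0,0.8]]'
python3 h.py 562.7 251.8 92 0.23
```

```text
t: 27.28
eef_pos: [499.8, -115.5, 185.5]
tcp_rot: [-3.141, 0.0, 0.226]
ft_force: [2.0, 0.6, -0.0]
opening: 0.797
grip_force: 0.0
t: 27.7
eef_pos: [530.8, 72.0, 185.6]
tcp_rot: [-3.142, 0.0, 0.227]
ft_force: [0.6, -1.0, 0.0]
opening: 0.799
grip_force: 0.0
t: 28.12
eef_pos: [559.8, 255.1, 185.3]
tcp_rot: [3.142, 0.0, 0.227]
ft_force: [0.5, 0.1, -0.1]
opening: 0.803
grip_force: 0.0
t: 28.28
eef_pos: [559.3, 254.0, 184.9]
tcp_rot: [3.141, 0.001, 0.231]
ft_force: [0.7, -0.7, 0.0]
opening: 0.798
grip_force: 0.0
at [559.3 254.  184.9] [3.141e+00 1.000e-03 2.310e-01] delta [ 2.9  2.8 92.9] turn 0.001 rows 3.0 open 0.798 grip 0.0 t 28.28
```

```bash
H="python3 -m handwheel"
$H '[[3,3,20,0,0.8],[3,3,45,0,0.8],[3,3,70,0,0.8],[3,3,87,0,0.8],[3,3,92,0,0.8]]'
$H '[[0,0,0,0,0.8],[0,0,0,0,0.8],[0,0,0,0,0.35],[0,0,0,0,0.35],[0,0,0,0,0.35]]'
$H '[[0,0,0,0,0.35],[0,0,0,0,0.35],[0,0,0,0,0.35],[0,0,0,0,0.35],[0,0,0,0,0.35]]'
python3 h.py 562.7 251.8 92 0.23
$H '[[0,0,-10,0,0.35],[0,0,-30,0,0.35],[0,0,-55,0,0.35],[0,0,-80,0,0.35],[0,0,-105,0,0.35]]'
python3 h.py 617.9 -59 196 0.23
```

```text
t: 28.7
eef_pos: [562.1, 248.4, 91.1]
tcp_rot: [3.141, 0.004, 0.227]
ft_force: [-0.3, 0.3, 0.6]
opening: 0.806
grip_force: 0.0
t: 29.12
eef_pos: [563.6, 250.0, 95.0]
tcp_rot: [-3.142, -0.002, 0.231]
ft_force: [0.3, -1.0, 0.4]
opening: 0.646
grip_force: 0.0
t: 29.53
eef_pos: [563.4, 250.3, 94.5]
tcp_rot: [-3.141, -0.001, 0.231]
ft_force: [-0.5, 2.5, 6.1]
opening: 0.518
grip_force: 30.0
at [563.4 250.3  94.5] [-3.141e+00 -1.000e-03  2.310e-01] delta [-0.4 -1.7  2.5] turn 0.001 rows 1.0 open 0.518 grip 30.0 t 29.53
t: 29.95
eef_pos: [562.6, 249.6, 199.8]
tcp_rot: [3.141, 0.002, 0.231]
ft_force: [0.2, 0.8, -5.1]
opening: 0.517
grip_force: 30.0
at [562.6 249.6 199.8] [3.141e+00 2.000e-03 2.310e-01] delta [-16.7 313.    4. ] turn 0.001 rows 8.0 open 0.517 grip 30.0 t 29.95
```

```bash
H="python3 -m handwheel"
$H '[[-1,15,0,0,0.35],[-3,40,0,0,0.35],[-4,70,0,0,0.35],[-6,100,0,0,0.35],[-7,130,0,0,0.35]]'
$H '[[-1,28,0,0,0.35],[-3,54,0,0,0.35],[-5,80,0,0,0.35],[-6,104,0,0,0.35],[-7,128,0,0,0.35]]'
$H '[[-1,20,0,0,0.35],[-2,36,0,0,0.35],[-3,48,0,0,0.35],[-3,55,0,0,0.35],[-3,55,0,0,0.35]]'
$H '[[0,0,0,0,0.35],[0,0,0,0,0.35]]'
python3 h.py 617.9 -59 97.5 0.23
```

```text
t: 30.37
eef_pos: [585.3, 119.8, 198.0]
tcp_rot: [3.141, 0.003, 0.231]
ft_force: [1.4, 0.3, -5.0]
opening: 0.519
grip_force: 30.0
t: 30.78
eef_pos: [607.8, -6.4, 197.9]
tcp_rot: [-3.141, 0.002, 0.23]
ft_force: [0.3, -0.1, -5.2]
opening: 0.518
grip_force: 30.0
t: 31.2
eef_pos: [618.2, -59.7, 198.6]
tcp_rot: [3.142, 0.001, 0.23]
ft_force: [-1.0, -0.2, -5.5]
opening: 0.519
grip_force: 30.0
t: 31.37
eef_pos: [618.0, -57.7, 198.9]
tcp_rot: [-3.141, 0.0, 0.232]
ft_force: [-0.3, -0.1, -6.0]
opening: 0.518
grip_force: 30.0
at [618.  -57.7 198.9] [-3.141  0.     0.232] delta [ -0.4   1.2 101.4] turn 0.002 rows 3.0 open 0.518 grip 30.0 t 31.37
```

```bash
H="python3 -m handwheel"
$H '[[0,1,15,0,0.35],[0,1,38,0,0.35],[0,1,62,0,0.35],[0,1,82,0,0.35],[0,1,92,0,0.35]]'
$H '[[0,0,4,0,0.35],[0,0,7,0,0.35],[0,0,7,0,0.35],[0,0,7,0,0.35],[0,0,7,0,0.35]]'
python3 h.py 617.9 -59 96.4 0.23
```

```text
t: 31.78
eef_pos: [617.5, -58.4, 104.8]
tcp_rot: [-3.14, 0.003, 0.232]
ft_force: [0.6, 0.6, -4.8]
opening: 0.516
grip_force: 30.0
t: 32.2
eef_pos: [619.0, -59.6, 101.1]
tcp_rot: [3.141, -0.002, 0.231]
ft_force: [0.5, -1.1, -5.0]
opening: 0.52
grip_force: 30.0
at [619.  -59.6 101.1] [ 3.141e+00 -2.000e-03  2.310e-01] delta [-0.9 -0.9  4.7] turn 0.001 rows 1.0 open 0.52 grip 30.0 t 32.2
```

```bash
H="python3 -m handwheel"
$H '[[-1,0,2,0,0.35],[-1,0,4,0,0.35],[-1,0,4,0,0.35],[-1,0,4,0,0.35]]'
$H '[[0,0,0.8,0,0.35],[0,0,0.8,0,0.35],[0,0,0.8,0,0.35]]'
```

```text
t: 32.53
eef_pos: [617.7, -59.9, 96.6]
tcp_rot: [3.141, -0.001, 0.231]
ft_force: [-1.3, 1.3, 1.9]
opening: 0.523
grip_force: 30.0
t: 32.78
eef_pos: [618.0, -59.8, 96.5]
tcp_rot: [3.141, -0.002, 0.231]
ft_force: [-2.7, 1.8, 8.8]
opening: 0.517
grip_force: 30.0
```

```bash
H="python3 -m handwheel"
$H '[[0,0,-0.6,0,0.75],[0,0,-0.6,0,0.75],[0,0,-0.6,0,0.75],[0,0,-0.6,0,0.75],[0,0,-0.6,0,0.75]]'
$H '[[0,0,-20,0,0.75],[0,0,-50,0,0.75],[0,0,-80,0,0.75],[0,0,-90,0,0.75],[0,0,-90,0,0.75]]'
python3 h.py 444.4 257 185 0.23
```

```text
t: 33.2
eef_pos: [617.6, -59.9, 95.8]
tcp_rot: [3.141, -0.0, 0.231]
ft_force: [-0.5, -0.4, 0.4]
opening: 0.746
grip_force: 0.0
t: 33.62
eef_pos: [618.5, -60.0, 188.5]
tcp_rot: [3.14, -0.004, 0.231]
ft_force: [0.4, -0.9, -0.1]
opening: 0.747
grip_force: 0.0
at [618.5 -60.  188.5] [ 3.14  -0.004  0.231] delta [ -97.  -348.5    2.3] turn 0.001 rows 9.0 open 0.747 grip 0.0 t 33.62
```

```bash
H="python3 -m handwheel"
$H '[[-10,-36,0,0,0.5],[-20,-72,0,0,0.5],[-30,-108,0,0,0.5],[-40,-144,0,0,0.5],[-50,-180,0,0,0.5]]'
$H '[[-10,-36,0,0,0.5],[-20,-72,0,0,0.5],[-30,-108,0,0,0.5],[-40,-144,0,0,0.5],[-47,-168,0,0,0.5]]'
$H '[[0,0,0,0,0.5],[0,0,0,0,0.5]]'
python3 h.py 444.4 257 97.6 0.23
```

```text
t: 34.03
eef_pos: [526.0, 105.1, 184.3]
tcp_rot: [-3.141, 0.002, 0.23]
ft_force: [1.0, 0.9, 0.0]
opening: 0.513
grip_force: 0.0
t: 34.45
eef_pos: [441.2, 258.7, 184.4]
tcp_rot: [3.141, 0.002, 0.232]
ft_force: [0.1, -0.6, -0.0]
opening: 0.496
grip_force: 0.0
t: 34.62
eef_pos: [442.5, 257.4, 184.6]
tcp_rot: [3.141, 0.002, 0.233]
ft_force: [-0.3, -0.1, -0.0]
opening: 0.5
grip_force: 0.0
at [442.5 257.4 184.6] [3.141e+00 2.000e-03 2.330e-01] delta [ 1.9  0.8 87. ] turn 0.003 rows 3.0 open 0.5 grip 0.0 t 34.62
```

```bash
H="python3 -m handwheel"
$H '[[2,1,20,0,0.5],[2,1,45,0,0.5],[2,1,68,0,0.5],[2,1,82,0,0.5],[2,1,86,0,0.5]]'
$H '[[0,0,0,0,0.5],[0,0,0,0,0.5],[0,0,0,0,0.15],[0,0,0,0,0.15],[0,0,0,0,0.15]]'
$H '[[0,0,0,0,0.15],[0,0,0,0,0.15],[0,0,0,0,0.15],[0,0,0,0,0.15]]'
python3 h.py 444.4 257 97.6 0.23
$H '[[0,0,-10,0,0.15],[0,0,-25,0,0.15],[0,0,-40,0,0.15],[0,0,-50,0,0.15],[0,0,-50,0,0.15]]'
python3 h.py 592.6 92.4 150 0.23
```

```text
t: 35.03
eef_pos: [445.1, 254.6, 96.9]
tcp_rot: [3.141, 0.004, 0.229]
ft_force: [-0.2, 0.7, 0.3]
opening: 0.505
grip_force: 0.0
t: 35.45
eef_pos: [446.0, 256.3, 100.6]
tcp_rot: [-3.141, -0.001, 0.231]
ft_force: [0.5, -0.2, -0.8]
opening: 0.344
grip_force: 0.0
t: 35.78
eef_pos: [445.9, 256.5, 100.2]
tcp_rot: [-3.141, -0.001, 0.231]
ft_force: [-1.9, 0.9, 5.9]
opening: 0.287
grip_force: 30.0
at [445.9 256.5 100.2] [-3.141e+00 -1.000e-03  2.310e-01] delta [-1.4 -0.9  2.6] turn 0.001 rows 1.0 open 0.287 grip 30.0 t 35.78
t: 36.2
eef_pos: [446.1, 256.4, 151.6]
tcp_rot: [-3.141, -0.002, 0.231]
ft_force: [0.6, 0.3, -4.5]
opening: 0.29
grip_force: 29.9
at [446.1 256.4 151.6] [-3.141e+00 -2.000e-03  2.310e-01] delta [105.  193.2   1.8] turn 0.001 rows 6.0 open 0.29 grip 29.9 t 36.2
```

```bash
H="python3 -m handwheel"
$H '[[8,15,0,0,0.15],[21,38,0,0,0.15],[35,63,0,0,0.15],[49,88,0,0,0.15],[62,112,0,0,0.15]]'
$H '[[13,25,0,0,0.15],[26,47,0,0,0.15],[36,65,0,0,0.15],[43,77,0,0,0.15],[44,81,0,0,0.15]]'
$H '[[0,0,0,0,0.15],[0,0,0,0,0.15]]'
python3 h.py 594 92.7 103 0.23
```

```text
t: 36.62
eef_pos: [532.1, 160.2, 149.1]
tcp_rot: [3.142, 0.001, 0.231]
ft_force: [-0.1, 1.0, -4.1]
opening: 0.289
grip_force: 29.9
t: 37.03
eef_pos: [593.9, 91.2, 148.9]
tcp_rot: [3.141, 0.001, 0.229]
ft_force: [-1.6, 0.1, -4.4]
opening: 0.288
grip_force: 29.9
t: 37.2
eef_pos: [592.1, 93.1, 149.4]
tcp_rot: [-3.141, 0.001, 0.231]
ft_force: [-0.4, -0.5, -5.0]
opening: 0.29
grip_force: 29.9
at [592.1  93.1 149.4] [-3.141e+00  1.000e-03  2.310e-01] delta [ 1.8  0.9 46.4] turn 0.001 rows 2.0 open 0.29 grip 29.9 t 37.2
```

```bash
H="python3 -m handwheel"
$H '[[2,1,12,0,0.15],[2,1,27,0,0.15],[2,1,38,0,0.15],[2,1,42,0,0.15],[2,1,42,0,0.15]]'
$H '[[0,0,2,0,0.15],[0,0,2,0,0.15],[0,0,2,0,0.15]]'
python3 h.py 594 92.7 102.2 0.23
```

```text
t: 37.62
eef_pos: [594.3, 92.5, 106.4]
tcp_rot: [-3.141, 0.002, 0.231]
ft_force: [0.8, -0.3, -5.5]
opening: 0.287
grip_force: 29.9
t: 37.87
eef_pos: [595.4, 92.2, 106.3]
tcp_rot: [3.141, -0.001, 0.231]
ft_force: [0.3, 0.1, -4.6]
opening: 0.29
grip_force: 29.9
at [595.4  92.2 106.3] [ 3.141e+00 -1.000e-03  2.310e-01] delta [-1.2 -0.8  4.1] turn 0.001 rows 1.0 open 0.29 grip 29.9 t 37.87
```

```bash
H="python3 -m handwheel"
$H '[[-1,0,2,0,0.15],[-1,0,3.4,0,0.15],[-1,0,3.4,0,0.15],[-1,0,3.4,0,0.15]]'
$H '[[0,0,0.8,0,0.15],[0,0,0.8,0,0.15],[0,0,0.8,0,0.15]]'
```

```text
t: 38.2
eef_pos: [594.2, 91.8, 102.5]
tcp_rot: [3.141, -0.0, 0.231]
ft_force: [-0.3, 0.3, -4.5]
opening: 0.288
grip_force: 29.9
t: 38.45
eef_pos: [594.4, 91.9, 102.3]
tcp_rot: [3.141, -0.001, 0.231]
ft_force: [-1.9, 1.3, 5.9]
opening: 0.289
grip_force: 30.0
```

Seated. Release, rise, and go for the relief valve.

```bash
H="python3 -m handwheel"
$H '[[0,0,-0.5,0,0.6],[0,0,-0.5,0,0.6],[0,0,-0.5,0,0.6],[0,0,-0.5,0,0.6],[0,0,-0.5,0,0.6]]'
$H '[[0,0,-20,0,0.6],[0,0,-50,0,0.6],[0,0,-75,0,0.6],[0,0,-80,0,0.6],[0,0,-80,0,0.6]]'
python3 h.py 443.5 357.5 180 0.23
```

```text
t: 38.87
eef_pos: [594.2, 91.8, 102.0]
tcp_rot: [3.141, 0.0, 0.231]
ft_force: [-0.0, 0.1, -0.6]
opening: 0.571
grip_force: 0.0
t: 39.28
eef_pos: [594.9, 91.9, 183.8]
tcp_rot: [3.141, -0.003, 0.231]
ft_force: [-0.8, 0.2, -0.6]
opening: 0.598
grip_force: 0.0
at [594.9  91.9 183.8] [ 3.141e+00 -3.000e-03  2.310e-01] delta [ -86.6 -293.2    3.3] turn 0.001 rows 8.0 open 0.598 grip 0.0 t 39.28
```

```bash
H="python3 -m handwheel"
$H '[[-10,-35,0,0,0.6],[-21,-70,0,0,0.6],[-31,-105,0,0,0.6],[-41,-140,0,0,0.6],[-51,-172,0,0,0.6]]'
$H '[[-10,-35,0,0,0.6],[-20,-70,0,0,0.6],[-29,-100,0,0,0.6],[-36,-121,0,0,0.6],[-36,-121,0,0,0.6]]'
$H '[[0,0,0,0,0.6],[0,0,0,0,0.6]]'
python3 h.py 443.5 357.5 90.2 0.23
```

```text
t: 39.7
eef_pos: [503.6, 248.9, 180.6]
tcp_rot: [3.141, 0.002, 0.231]
ft_force: [0.0, 0.5, -0.0]
opening: 0.6
grip_force: 0.0
t: 40.12
eef_pos: [439.9, 359.7, 180.6]
tcp_rot: [3.141, 0.002, 0.234]
ft_force: [-0.0, 0.1, -0.7]
opening: 0.602
grip_force: 0.0
t: 40.28
eef_pos: [442.5, 356.5, 181.2]
tcp_rot: [3.141, 0.001, 0.231]
ft_force: [0.2, 0.2, -0.1]
opening: 0.597
grip_force: 0.0
at [442.5 356.5 181.2] [3.141e+00 1.000e-03 2.310e-01] delta [ 1.3 -0.8 91. ] turn 0.001 rows 3.0 open 0.597 grip 0.0 t 40.28
```

```bash
H="python3 -m handwheel"
$H '[[1,-1,20,0,0.6],[1,-1,45,0,0.6],[1,-1,70,0,0.6],[1,-1,86,0,0.6],[1,-1,90,0,0.6]]'
$H '[[0,0,0,0,0.6],[0,0,0,0,0.6],[0,0,0,0,0.2],[0,0,0,0,0.2],[0,0,0,0,0.2]]'
$H '[[0,0,0,0,0.2],[0,0,0,0,0.2],[0,0,0,0,0.2],[0,0,0,0,0.2]]'
python3 h.py 443.5 357.5 90.2 0.23
$H '[[0,0,-10,0,0.2],[0,0,-25,0,0.2],[0,0,-40,0,0.2],[0,0,-50,0,0.2],[0,0,-50,0,0.2]]'
python3 h.py 535.9 7.1 145 0.23
```

```text
t: 40.7
eef_pos: [442.9, 356.4, 89.2]
tcp_rot: [3.14, 0.004, 0.229]
ft_force: [-0.6, -0.7, 0.2]
opening: 0.598
grip_force: 0.0
t: 41.12
eef_pos: [443.6, 358.5, 93.0]
tcp_rot: [-3.141, -0.001, 0.231]
ft_force: [-0.1, 0.2, 1.0]
opening: 0.445
grip_force: 0.0
t: 41.45
eef_pos: [443.5, 358.2, 92.5]
tcp_rot: [3.141, -0.001, 0.231]
ft_force: [-0.5, -4.5, 6.5]
opening: 0.343
grip_force: 30.0
at [443.5 358.2  92.5] [ 3.141e+00 -1.000e-03  2.310e-01] delta [-0.1  0.7  2.3] turn 0.001 rows 1.0 open 0.343 grip 30.0 t 41.45
t: 41.87
eef_pos: [443.7, 358.9, 144.0]
tcp_rot: [-3.141, -0.003, 0.231]
ft_force: [-0.0, -0.2, -4.9]
opening: 0.341
grip_force: 30.0
at [443.7 358.9 144. ] [-3.141e+00 -3.000e-03  2.310e-01] delta [  9.3 363.6  -1.3] turn 0.001 rows 9.0 open 0.341 grip 30.0 t 41.87
```

```bash
H="python3 -m handwheel"
$H '[[0,15,0,0,0.2],[0,40,0,0,0.2],[0,70,0,0,0.2],[0,100,0,0,0.2],[0,130,0,0,0.2]]'
$H '[[0,30,0,0,0.2],[0,60,0,0,0.2],[0,90,0,0,0.2],[0,120,0,0,0.2],[0,150,0,0,0.2]]'
$H '[[0,25,0,0,0.2],[0,45,0,0,0.2],[3,65,0,0,0.2],[8,78,0,0,0.2],[9,83,0,0,0.2]]'
$H '[[0,0,0,0,0.2],[0,0,0,0,0.2]]'
python3 h.py 535.9 7.1 95.5 0.23
```

```text
t: 42.28
eef_pos: [472.5, 230.6, 141.4]
tcp_rot: [3.142, 0.001, 0.231]
ft_force: [0.2, -0.4, -5.5]
opening: 0.339
grip_force: 30.0
t: 42.7
eef_pos: [507.0, 84.4, 141.5]
tcp_rot: [-3.141, 0.001, 0.231]
ft_force: [0.6, 0.7, -4.9]
opening: 0.34
grip_force: 30.0
t: 43.12
eef_pos: [536.0, 5.7, 141.7]
tcp_rot: [3.141, -0.0, 0.229]
ft_force: [-0.4, 0.3, -5.8]
opening: 0.341
grip_force: 30.0
t: 43.28
eef_pos: [534.6, 7.6, 141.7]
tcp_rot: [-3.141, 0.001, 0.231]
ft_force: [-1.0, 0.1, -5.4]
opening: 0.34
grip_force: 30.0
at [534.6   7.6 141.7] [-3.141e+00  1.000e-03  2.310e-01] delta [ 1.2  0.8 46.2] turn 0.001 rows 2.0 open 0.34 grip 30.0 t 43.28
```

```bash
H="python3 -m handwheel"
$H '[[0,1,12,0,0.2],[0,1,27,0,0.2],[0,1,38,0,0.2],[0,1,43,0,0.2],[0,1,43,0,0.2]]'
$H '[[0,0,2,0,0.2],[0,0,2,0,0.2],[0,0,2,0,0.2]]'
python3 h.py 535.9 7.1 94.5 0.23
```

```text
t: 43.7
eef_pos: [534.5, 7.0, 98.2]
tcp_rot: [-3.141, 0.002, 0.232]
ft_force: [0.5, 0.2, -5.5]
opening: 0.337
grip_force: 30.0
t: 43.95
eef_pos: [535.4, 6.3, 97.6]
tcp_rot: [3.141, -0.001, 0.231]
ft_force: [0.2, -0.5, -4.8]
opening: 0.337
grip_force: 30.0
at [535.4   6.3  97.6] [ 3.141e+00 -1.000e-03  2.310e-01] delta [ 0.6 -0.7  3.1] turn 0.001 rows 1.0 open 0.337 grip 30.0 t 43.95
```

```bash
H="python3 -m handwheel"
$H '[[0,0,1.5,0,0.2],[0,0,2.4,0,0.2],[0,0,2.4,0,0.2],[0,0,2.4,0,0.2]]'
$H '[[0,0,0.8,0,0.2],[0,0,0.8,0,0.2],[0,0,0.8,0,0.2]]'
```

```text
t: 44.28
eef_pos: [535.2, 6.1, 94.8]
tcp_rot: [3.142, -0.0, 0.231]
ft_force: [-0.6, -0.6, -5.6]
opening: 0.335
grip_force: 30.0
t: 44.53
eef_pos: [535.5, 5.9, 94.5]
tcp_rot: [3.141, -0.001, 0.231]
ft_force: [-2.1, -1.5, 4.2]
opening: 0.339
grip_force: 30.0
```

Release, rise to the first viewpoint (TCP about 520, 0, 260) and check everything.

```bash
H="python3 -m handwheel"
$H '[[0,0,-0.3,0,0.6],[0,0,-0.3,0,0.6],[0,0,-0.3,0,0.6],[0,0,-0.3,0,0.6],[0,0,-0.3,0,0.6]]'
$H '[[0,0,-20,0,0.6],[0,0,-50,0,0.6],[0,0,-80,0,0.6],[0,0,-110,0,0.6],[0,0,-110,0,0.6]]'
$H '[[-10,0,-30,0,0.6],[-18,3,-55,0,0.6],[-18,3,-55,0,0.6],[-18,3,-55,0,0.6]]'
python3 - <<'E'
from m import *
ci,im,d=snap("wrist","w5.png"); P=cloud(ci,d); print(state()["eef_pos"])
top(P,(618,-59),40,108,125,"hw wheel"); top(P,(592,92),40,118,140,"neck"); top(P,(592,92),45,70,92,"can shoulder"); top(P,(535,6),40,118,145,"rel top"); top(P,(535,6),50,12,26,"rel foot")
hsv=cv2.cvtColor(im,cv2.COLOR_RGB2HSV);H,S,V=[hsv[...,i].astype(int) for i in range(3)]
B=(H>15)&(H<32)&(S>100)&(V>100)
for n,c,z in (("next",(605,17),(50,77)),("end",(539,-305),(28,56))):
    m=B&(abs(P[...,0]-c[0])<22)&(abs(P[...,1]-c[1])<32)&(P[...,2]>z[0])&(P[...,2]<z[1]); print(n,cv2.minAreaRect(np.float32(P[m][:,:2])),np.percentile(P[m][:,2],95))
top(P,(580,368),35,20,40,"cap");top(P,(637,-293),34,9,18,"flange")
E
```

```text
t: 44.95
eef_pos: [535.3, 6.1, 94.2]
tcp_rot: [3.141, -0.0, 0.231]
ft_force: [-0.4, 0.4, -0.6]
opening: 0.588
grip_force: 0.0
t: 45.37
eef_pos: [537.2, 6.0, 209.4]
tcp_rot: [3.139, -0.008, 0.231]
ft_force: [-0.2, 0.9, -0.4]
opening: 0.598
grip_force: 0.0
t: 45.7
eef_pos: [518.6, -1.1, 260.0]
tcp_rot: [3.141, -0.002, 0.231]
ft_force: [1.3, -0.2, -0.5]
opening: 0.601
grip_force: 0.0
[518.302028    -0.92937488 258.90078308]
hw wheel n 1714 circle [616.6 -58.8] 25.2 mean [616.8 -58.7 116. ] zmax 120.4
neck n 629 circle [592.4  91.7] 14.1 mean [592.3  90.5 131.3] zmax 133.6
can shoulder n 1386 circle [592.5  91.2] 30.6 mean [592.7  86.3  88.5] zmax 90.7
rel top n 689 circle [534.5   4.9] 16.2 mean [536.3   5.2 134.1] zmax 139.4
rel foot n 508 circle [534.4   4.9] 31.9 mean [545.2   6.9  19.6] zmax 24.0
next ((608.5558471679688, 17.336393356323242), (42.021488189697266, 50.74222183227539), 10.612107276916504) 75.76174260636871
end ((539.4044189453125, -305.2825927734375), (52.70645523071289, 36.70106506347656), 88.96525573730469) 53.98527476693212
cap n 656 circle [579.8 369.9] 21.0 mean [580.3 364.7  29. ] zmax 33.7
flange n 824 circle [ 637.9 -292.9] 33.0 mean [ 634.  -290.7   16.1] zmax 17.9
```

View pics/w5.png

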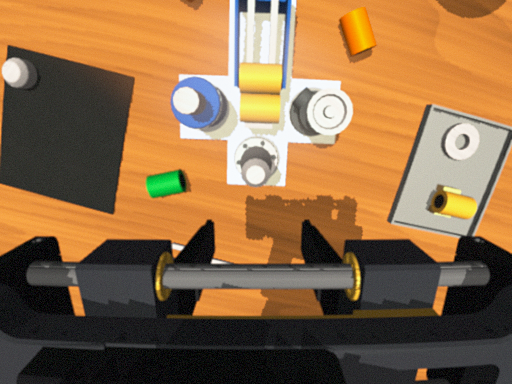

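All three fittings stand within about 2 mm of their starting spots: canister (195,100), handwheel valve (328,110), relief valve (256,165). The next bush is at the stop (260,108), the end bush is in the cradle (455,204), and the cap and flange have not moved.

```bash
python3 -c "
from cell import job_done
print(job_done())"
```

```text
the job is handed in; nothing more can be done
None
```

The job is handed in: my last camera check showed the end bush in the cradle, the next bush at the stop, all three fittings upright within about 2 mm of their start spots, and the cap and flange unmoved; no pass/fail verdict was returned.

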